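# Dial open the cash drawer safe

### The arm

A 6-joint arm with a two-finger parallel gripper is mounted at the origin on the work surface. World frame = base frame: x ahead of the robot, y to its left, z up, the work surface at z = 0. Lengths are in m, angles in rad, forces in N, time in s.
With the tool pointing down it reaches from about 0.425 to 0.925 m from the base axis. Payload 12.5 kg.
Tool frame: the origin (TCP) lies at the very end of the fingers, on their centre line; the grasp point (between the pads) lies 19 mm behind it; x points along the fingers, z is the direction in which the jaws open and shut, and the axes are right-handed (so a half turn about x gives the same grasp; the last joint's range is limited). The gripper opens to 85 mm and grips with 20 to 120 N. Pads are 22 mm wide; open, the fingers measure 114 mm over their backs; the gripper's body (76 mm by 85 mm) begins 54 mm behind the grasp point. The pads swing forward as they close: fully open they stand 13 mm farther back than shut.
Start: joints at [-0.106, 0.491, 1.559, -0, 1.092, -0.106], TCP at [0.625, 0, 0.231] pointing down, gripper open.
Joint ranges: [-3.1, 3.1], [-0.84, 2.19], [0.05, 2.79], [-1.13, 4.28], [0.06, 2.93], [-2.69, 2.69]. Speed limits (rad/s): [2.22, 2.22, 2.79, 3.14, 3.14, 3.14].

### API

Orientations are given as a unit quaternion [x, y, z, w].
In Python, from station import observe, capture, camera_params, sign_off, regions_of gives the robot as it stands.
- The arm moves only by the tool move_arm, never from a script. Its argument "steps" is text: rows parted by semicolons, each of 5 numbers parted by spaces: the shift along the world's x, y, z in units of 0.04 m (1.0 is 0.04 m), then the turn about the world's z in units of 5 degrees (1.0 is 5 degrees), then the gripper's target within -1 to 1 (shut at 1, half-way at 0, fully open at -1). In form: dx dy dz spin gripper; .... A call has 1 to 20 rows; each row shifts and turns the commanded pose from where the row before left it; what a row does not reach is not made up. A row lasts 1/8 s, in which the tool goes at most 62.5 mm and 10.7 degrees, less where a joint would pass 70% of its speed; a pose out of reach is approached as far as the arm can. A call with a number of a shift or a turn outside -1 to 1 is refused whole. A call with a gripper value outside its range is refused whole. The fingers move at their own pace and stop on an object; "grip_force" is the grip in N (left out, the last holds). Time passes only in rows, so rows that do not move let the fingers close. It gives the time, the measured TCP pose, the force and the opening at its end, in the units of the state.
- observe(): the state, without advancing time (a new reading comes with each control period).
- capture(name): name is "scene" or "side" or "wrist"; returns the picture (480x640x3 uint8, red, green, blue); there is no depth.
- camera_params(name): a dict with "fx", "fy", "cx", "cy" (pixels), "k1" (the pictures are not rectified: a ray, as slopes to the right and down, at radius r is drawn at 1 + k1 r^2 times it, then the intrinsics apply), "world_to_cam" (4x4, takes a point from world to camera coordinates); the wrist camera has in their place "tool_from_camera" (4x4, takes a point from camera to tool coordinates, whose origin is the TCP and whose axes are the tool frame's). Camera axes: x right, y up, looking along -z (the intrinsics and any distortion apply to the point x, -y, -z); pixel columns grow to the right and rows downward; lengths in m; the calibration is good to about 2 mm. A picture is of the moment at which its call begins: read the wrist's pose just before it. camera_params takes no time and is no camera call.
- sign_off(): hands the job in, once; it reports no verdict.
Trained networks look in the newest picture that a camera, given by its name, has taken for a name from the list of things; names that differ only in an ending like _2 or _b are one class to them, and where a whole thing is asked for, a point or a joint stands for the part that bears it (a point fixed in the world has none). Each returns a list of dicts, best first, with "conf" (0 to 1); they miss things now and then, are a little off and sometimes report something else, mostly with a low value. They report only what shows in the picture. A call takes as long as a camera call.
- regions_of(target, camera): "region" (480x640 bool, what is visible of it) and "location" ([column, row] in pixels, amid what is visible of it).
The state is a dict: "t": time; "q": joint angles; "dq": joint speeds; "joint_efforts": joint torques, N m; "tool_pos": TCP position; "orientation": TCP orientation; "force": force on the tool from outside, world axes, zero at the start; "torque": the same for the moment, N m; "finger_gap": finger opening in m.
Only numpy, scipy, OpenCV 4.12 (cv2) and the standard library are available. Lean on these libraries where they do the work, as an engineer would, in place of code of your own. Each camera call takes 0.05 s, during which the arm holds its last target.

### The job

Open the small cash safe on the desk: turn its dial left to 25, without going past, then turn it back right, past 0, until you feel the lock catch, somewhere between 95 and 80, and stop there without forcing it. Then draw the drawer out at least 60 mm by its handle and let go, leaving the dial where it caught and the things around the safe undisturbed.

Things in the scene. Friction and masses are not known exactly. Their poses are not given: they have to be found in the camera images.
- dial (a joint): Dial angle, rad; + = turned left (anticlockwise from above), 0 with its zero mark at the white index mark. 100 divisions a turn, number = 100 x angle/6.283: 25 is +1.571, 95 is -0.314, 80 is -1.257. Starts between -0.3 and 0.4; no end stops; drag 0.04 to 0.12 Nm. Set 25 within 5 degrees; going past spoils it. If it passes 79 without a catch, 25 was not met.
- dial_grip (a point): Grip point on the dial's vertical axis, 30 mm above the safe's top. Black disc 82 mm across, its top 12 mm above the safe's top, with white ticks; across it an upright bar grip 64 mm long, 12 thick, 12 to 44 mm above the safe's top. x runs along the bar; the -x end, with a white line on it, is the zero mark: it points to the safe's front (index mark) at 0, to the safe's right (-y) at 25.
- handle (a point): Middle of the drawer's handle: a level steel bar 12 mm thick, 110 mm long along this point's y, 45 mm (39 mm clear gap) in front of the drawer's face, 25 mm below the safe's top, on posts 55 mm either side. -x is the way the drawer comes out. Moves with the drawer.
- drawer (a joint): How far the drawer is out (m), 0 shut, 0.09 fully out. Runs with about 2.5 N of drag and stays where it is left; held shut by the lock until the dial has caught.
- safe_top (a point): Point on the safe's top plate on the dial's axis, 150 mm above the desk. The safe is a grey steel box 300 x 300 x 150 mm, fixed to the desk, axes along its sides; its front (drawer, handle, index mark) looks to -x, the front edge is 90 mm from this point. z up.
- lockcase: Hidden lock frame; origin at desk level under the dial's axis. Turning right from 25, its sprung nose drops (a slight dip in torque) into the dial's gate at a point that varies from 95 to 80; then the dial is held both ways (2 degrees of play). Turning on meets a spring, 5 Nm/rad: 0.2 Nm above the drag is a sure, harmless sign; over 0.4 Nm, or 12 N pulled on the locked drawer, forces the lock.
- stapler: Black desk stapler, 130 x 34 x 43 mm, on the desk to the left of the safe; origin under its centre. Bystander.
- tape_roll: Roll of brown tape, 90 mm across, 48 mm high, on the desk to the right of the safe; origin under its centre. Bystander.
- tin: Closed metal tin, 60 mm across, 60 mm high, on the desk by the safe's front right corner; origin under its centre. Bystander.

How it is judged:
On the way, in this order (a step that is already met when the one before it is completed fails the run):
1. the dial stands at 25 (within 5 degrees) (value of joint dial between 1.476 and 1.666 rad), for 0.2 s.
2. the dial has been turned back right to where it catches, between 95 and 80 (value of joint dial between -1.45 and -0.28 rad), for 0.2 s.
At the end, for the whole second after the job is handed in: The drawer is out by more than 50 mm and at rest, and the dial is still at its catch (between about 77 and 96) (all of step 2 and value of joint drawer above 0.05 m and velocity of joint drawer between -0.01 and 0.01 m/s); the robot touches nothing.
It fails at once if the lock is forced: over 12 N on its nose, by the dial against the catch or by pulling the locked drawer (contact force between lockcase and anything else above 12 N).
It fails at once if a bystander is moved by more than 30 mm (distance of any of stapler, tape_roll, tin from where it was at the start of the episode above 0.03 m).
It also fails if it takes over 72 s, if anything falls off the work surface, if the arm or the gripper's body presses on something with over 40 N, if the wrist force passes 120 N, or if a joint passes its speed limit or range.

## Working session

There is one attempt and no reset: what is moved stays moved. The work goes in short steps, Python scripts to look and compute and a tool call to move; the robot and the scene stay as the last step left them, time stands still between calls to the robot, and variables do not carry over. Pictures are saved under pics/ and viewed, and the job is handed in when it is done.

Besides the shell and the picture viewer there is one more tool, called by a JSON object that holds its "op" and its "data". move_arm: Moves the arm, as the interface text tells. Its arguments: {"type":"object","properties":{"steps":{"type":"string"},"grip_force":{"type":"number"}},"required":["steps"]}

```bash
mkdir -p pics; ls; python3 - <<'E'
from station import *
import cv2
s=observe();print(s)
for n in("scene","side","wrist"):
    im=capture(n);cv2.imwrite(f"pics/{n}0.png",im[:,:,::-1]);p=camera_params(n);print(n,p)
for t in("dial","dial_grip","handle","safe_top"):
  for c in("scene","side","wrist"):
    try:
        r=regions_of(t,c);print(t,c,[(round(d["conf"],2),d["location"],int(d["region"].sum())) for d in r])
    except Exception as e: print(t,c,e)
E
```

```text
pics
{'t': 0.0, 'q': array([-1.05641293e-01,  4.91537925e-01,  1.55949644e+00,  2.23707247e-06,
        1.09174175e+00, -1.05605064e-01]), 'dq': array([ 0.00146567,  0.00056075,  0.00144563,  0.00079396, -0.00040349,
       -0.00086832]), 'joint_efforts': array([-2.53899279e-04, -6.18447447e+01, -2.61596632e+01, -1.41405640e-04,
        4.01603000e-03, -9.44706159e-06]), 'tool_pos': array([6.24740597e-01, 2.49309184e-05, 2.30725012e-01]), 'orientation': array([5.79842395e-05, 7.07522671e-01, 3.16366869e-05, 7.06690643e-01]), 'force': array([-0.20067236,  0.25973263, -0.43074702]), 'torque': array([-0.03288414, -0.00255801, -0.04658219]), 'finger_gap': 0.08534382842368908}
scene {'fx': 457.5012520281434, 'fy': 457.5012520281434, 'cx': 313.0894632068056, 'cy': 240.22309669990432, 'k1': -0.06462595065007884, 'world_to_cam': array([[ 0.15353918,  0.98812116,  0.00650378, -0.1041365 ],
       [-0.93869214,  0.14379629,  0.31333639,  0.52309061],
       [ 0.3086791 , -0.05421446,  0.94961993, -1.12126925],
       [ 0.        ,  0.        ,  0.        ,  1.        ]])}
side {'fx': 521.06858
[... 682 characters left out ...]
     7.80042017e-02],
       [ 9.99999910e-01, -1.30229720e-04,  4.03194140e-04,
         3.45785135e-04],
       [ 0.00000000e+00,  0.00000000e+00,  0.00000000e+00,
         1.00000000e+00]])}
dial scene [(0.68, [300.4, 249.6], 846), (0.52, [415.6, 206.5], 1211)]
dial side [(0.57, [311.3, 245.1], 747)]
dial wrist [(0.74, [315.4, 238.3], 13314)]
dial_grip scene [(0.86, [303.1, 250.4], 849)]
dial_grip side [(0.55, [317.8, 246.5], 787)]
dial_grip wrist []
handle scene []
handle side [(0.58, [344.7, 198.6], 112)]
handle wrist [(0.62, [128.8, 226.3], 4304)]
safe_top scene [(0.84, [321.1, 297.1], 28841)]
safe_top side [(0.62, [304.9, 279.2], 19951)]
safe_top wrist [(0.62, [386.6, 183.1], 185404)]
```

View pics/scene0.png

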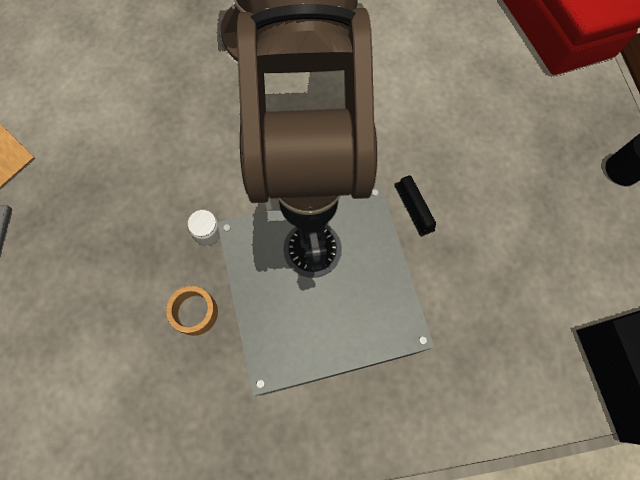

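View pics/side0.png

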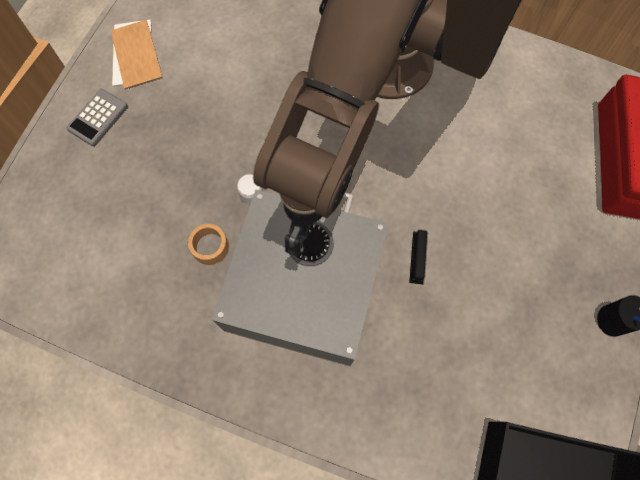

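View pics/wrist0.png

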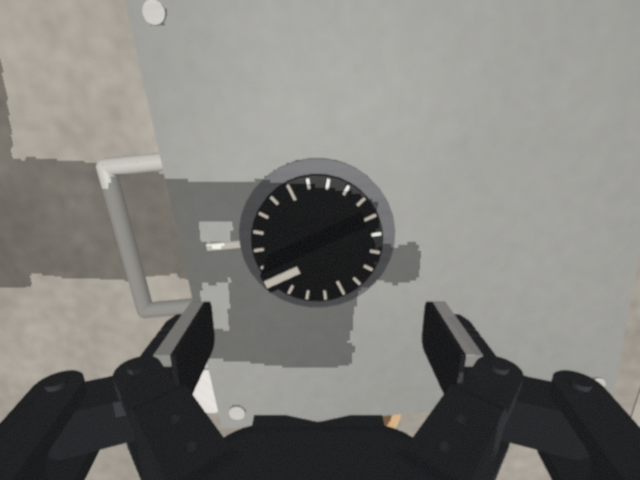

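The wrist picture shows the dial near (318,238). The index mark is at (223,246), the zero line at (282,278) and the handle at left, x≈125. Next I turn these into positions.

```bash
cat > h.py <<'E'
import numpy as np, cv2
from scipy.spatial.transform import Rotation as R
from station import *
def cam(name,s=None):
    p=camera_params(name)
    if "world_to_cam" in p: cw=np.linalg.inv(p["world_to_cam"])
    else:
        T=np.eye(4);T[:3,:3]=R.from_quat(s["orientation"]).as_matrix();T[:3,3]=s["tool_pos"];cw=T@p["tool_from_camera"]
    K=np.array([[p["fx"],0,p["cx"]],[0,p["fy"],p["cy"]],[0,0,1]]);return K,np.array([p["k1"],0,0,0]),cw
def unproj(c,px,z):
    K,d,cw=c
    u=cv2.undistortPoints(np.array(px,float).reshape(-1,1,2),K,d).reshape(-1,2)
    r=np.c_[u[:,0],-u[:,1],-np.ones(len(u))]@cw[:3,:3].T
    o=cw[:3,3];return o+r*((z-o[2])/r[:,2])[:,None]
def proj(c,P):
    K,d,cw=c
    q=(np.atleast_2d(P)-cw[:3,3])@cw[:3,:3]
    q=q*[1,-1,-1]
    return cv2.projectPoints(q.reshape(-1,1,3),np.zeros(3),np.zeros(3),K,d)[0].reshape(-1,2)
E
python3 - <<'E'
from h import *
s=observe()
im=cv2.imread("pics/wrist0.png")
cv2.imwrite("pics/w0z.png",cv2.resize(im[140:330,80:430],(0,0),fx=2.28,fy=2.28,interpolation=cv2.INTER_CUBIC))
g=cv2.convertScaleAbs(im[140:330,220:420],alpha=4,beta=0)
cv2.imwrite("pics/w0g.png",cv2.resize(g,(0,0),fx=3,fy=3,interpolation=cv2.INTER_CUBIC))
# screws in scene/side and wrist
cs=cam("side");cc=cam("scene");cw=cam("wrist",s)
print("scene screws",unproj(cc,[[227,228],[375,192],[423,341],[260,384]],.15).round(4))
print("side screws",unproj(cs,[[260,197],[380,227],[350,351],[221,315]],.15).round(4))
print("wrist screws",unproj(cw,[[153,12],[237,412]],.15).round(4))
print("index",unproj(cw,[[207,247],[241,245]],.15).round(4),"zero",unproj(cw,[[300,268],[266,285]],.194).round(4))
E
```

```text
scene screws [[ 0.5638 -0.1354  0.15  ]
 [ 0.5355  0.1338  0.15  ]
 [ 0.8064  0.1599  0.15  ]
 [ 0.832  -0.1096  0.15  ]]
side screws [[ 0.563  -0.1337  0.15  ]
 [ 0.5354  0.1339  0.15  ]
 [ 0.8059  0.1629  0.15  ]
 [ 0.8318 -0.1069  0.15  ]]
wrist screws [[ 0.5357  0.1341  0.15  ]
 [ 0.5631 -0.1362  0.15  ]]
index [[ 5.525e-01 -1.300e-03  1.500e-01]
 [ 5.749e-01  1.000e-04  1.500e-01]] zero [[ 0.6157  0.0023  0.194 ]
 [ 0.597  -0.0078  0.194 ]]
```

View pics/w0z.png

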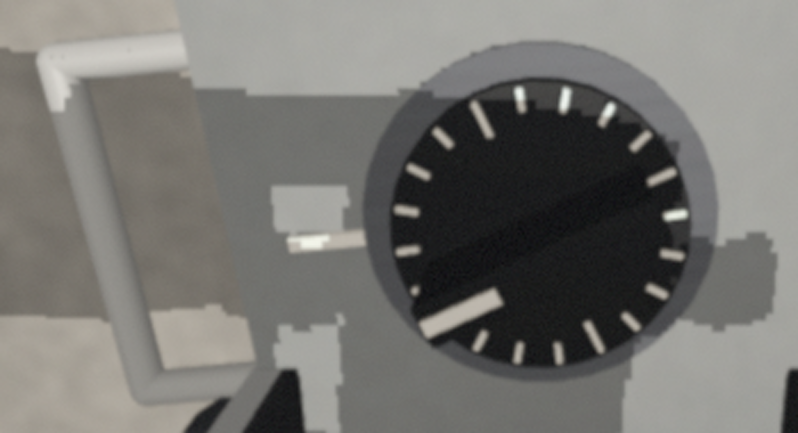

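View pics/w0g.png

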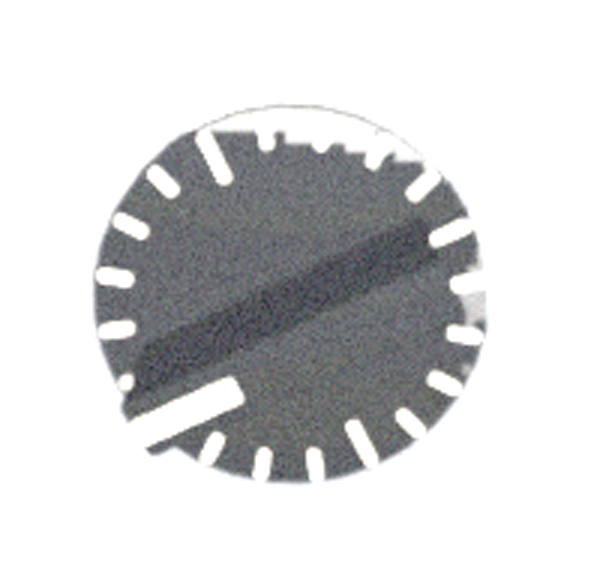

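```bash
python3 - <<'E'
from h import *
s=observe();cw=cam("wrist",s)
f=lambda a:[[x/3+220,y/3+140] for x,y in a]
c=unproj(cw,[[317,237.8]],.162)[0];print("disc",c)
T=unproj(cw,f([(210,155),(362,443),(450,232)]),.162)
for v in T: print(np.degrees(np.arctan2(*(v-c)[[1,0]])), np.linalg.norm((v-c)[:2]))
h=unproj(cw,[[118+0,0]],.125)
z=lambda a:[[x/2.28+80,y/2.28+140] for x,y in a]
H=unproj(cw,z([(65,75),(150,375)]),.125);print("handle",H)
# predicted
a=np.radians(5.9);d=np.array([.6248,.0066])
Rm=np.array([[np.cos(a),-np.sin(a)],[np.sin(a),np.cos(a)]])
for p in [(-.135,.055),(-.135,-.055)]: print(d+Rm@np.array(p))
for n in("tin","tape_roll","stapler"):
    r=regions_of(n,"scene");print(n,[(q["conf"],unproj(cam("scene"),[q["location"]],.03)[0].round(3)) for q in r[:2]])
E
```

```text
disc [0.62483126 0.00896146 0.162     ]
119.07114682822095 0.032927146208680536
-65.73860460875161 0.0371456176859141
22.107739788405812 0.0346924059813204
handle [[ 0.48179692  0.04369083  0.125     ]
 [ 0.49280258 -0.0571497   0.125     ]]
[0.48486153 0.04743166]
[ 0.49616871 -0.06198565]
tin [(0.95, array([ 0.507, -0.201,  0.03 ]))]
tape_roll [(0.95, array([ 0.661, -0.258,  0.03 ]))]
stapler [(0.74, array([ 0.589, -0.   ,  0.03 ])), (0.62, array([0.521, 0.242, 0.03 ]))]
```

{"op": "move_arm", "data": {"steps": "0 0.19 0 -0.5 -1;0 0 0 -1 -1;0 0 0 -1 -1;0 0 0 -1 -1;0 0 0 -1 -1;0 0 0 -1 -1;0 0 0 -1 -1;0 0 0 -1 -1;0 0 0 -1 -1;0 0 0 -1 -1;0 0 0 -1 -1;0 0 0 -1 -1;0 0 0 -1 -1;0 0 0 0 -1;0 0 0 0 -1", "grip_force": 40}}

```text
t: 2.78
tool_pos: [0.625, 0.0076, 0.2313]
orientation: [0.366, 0.605, -0.366, 0.605]
force: [0.1, -0.3, -0.6]
finger_gap: 0.0853
```

```bash
python3 - <<'E'
from h import *
s=observe();print(s["t"],s["q"].round(3),s["tool_pos"],s["orientation"],s["force"],s["torque"])
im=capture("wrist");cv2.imwrite("pics/wrist1.png",im[:,:,::-1])
c=cam("wrist",s)
v=cv2.convertScaleAbs(im[:,:,::-1],alpha=2.2)
a=np.radians(5.9);d=np.array([.6248,.0075])
for ang,col in((27.3,(0,0,255)),):
  b=np.radians(ang)
  u=np.array([np.cos(b),np.sin(b)]);n=np.array([-u[1],u[0]])
  P=[np.r_[d+.032*i*u+.006*j*n,.194] for i,j in((1,1),(1,-1),(-1,-1),(-1,1))]
  cv2.polylines(v,[proj(c,P).round().astype(int)],True,col,1)
t=np.linspace(0,6.28,80)
cv2.polylines(v,[proj(c,[np.r_[d+.041*np.array([np.cos(q),np.sin(q)]),.162] for q in t]).round().astype(int)],True,(0,255,0),1)
cv2.imwrite("pics/w1o.png",v)
E
```

```text
2.775 [-0.093  0.491  1.559 -0.     1.092  0.996] [0.62500535 0.00762429 0.23133222] [ 0.36622757  0.60482877 -0.36627596  0.60489788] [ 0.06619147 -0.25763198 -0.62031212] [0.01241531 0.01438732 0.0063133 ]
```

View pics/w1o.png

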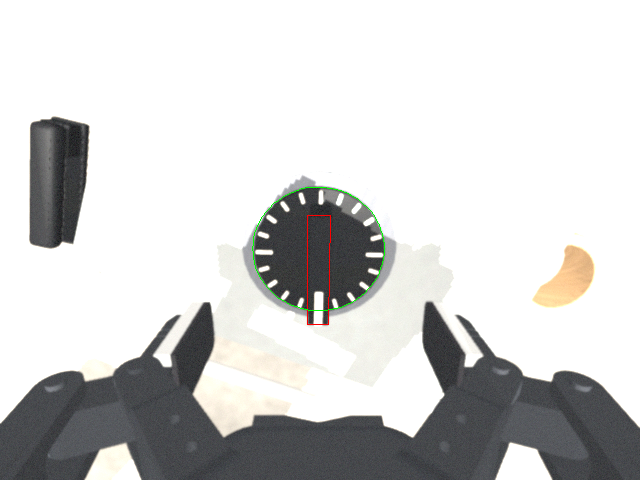

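The overlay fits: the bar outline sits on the bar and the disc circle on the rim, with the zero line at (318,305). Going down and gripping.

{"op": "move_arm", "data": {"steps": "0 0 -0.5 0 -1;0 0 -0.5 0 -1;0 0 -0.3 0 -1;0 0 -0.26 0 -1;0 0 0 0 -1;0 0 0 0 0.5;0 0 0 0 0.8;0 0 0 0 1;0 0 0 0 1;0 0 0 0 1;0 0 0 0 1", "grip_force": 40}}

```text
t: 4.2
tool_pos: [0.6254, 0.0072, 0.1693]
orientation: [0.367, 0.604, -0.367, 0.605]
force: [2.4, -5.7, 2.7]
finger_gap: 0.0115
```

```bash
cat > st.py <<'E'
from h import *
s=observe();m=R.from_quat(s["orientation"]).as_matrix()
jaw=np.degrees(np.arctan2(m[1,2],m[0,2]))
print("t",s["t"],"pos",s["tool_pos"].round(4),"jaw",round(jaw,2),"dial~",round(jaw-5.9+90,2),"F",s["force"].round(2),"T",s["torque"].round(3),"gap",round(s["finger_gap"],4),"q6",s["q"][5].round(3),"e6",s["joint_efforts"][5].round(3))
E
python3 st.py
```

```text
t 4.2 pos [0.6254 0.0072 0.1693] jaw -62.5 dial~ 21.6 F [ 2.38 -5.65  2.68] T [-0.7   -0.289  0.013] gap 0.0115 q6 0.997 e6 0.043
```

{"op": "move_arm", "data": {"steps": "0.01 -0.02 0 0.6 1;0 0 0 1 1;0 0 0 1 1;0 0 0 1 1;0 0 0 1 1;0 0 0 1 1;0 0 0 1 1;0 0 0 1 1;0 0 0 1 1;0 0 0 1 1;0 0 0 1 1;0 0 0 1 1;0 0 0 1 1;0 0 0 0.6 1;0 0 0 0 1;0 0 0 0 1"}}

```text
t: 6.2
tool_pos: [0.624, 0.0078, 0.1693]
orientation: [-0.021, 0.708, 0.022, 0.706]
force: [-7.0, 4.7, 7.7]
finger_gap: 0.0112
```

```bash
python3 st.py; python3 - <<'E'
from h import *
s=observe()
im=capture("wrist")[:,:,::-1];c=cam("wrist",s)
v=cv2.convertScaleAbs(im,alpha=2.2)
d=np.array([.6248,.0075])
m=R.from_quat(s["orientation"]).as_matrix();b=np.arctan2(m[1,2],m[0,2])+np.pi/2
u=np.array([np.cos(b),np.sin(b)]);n=np.array([-u[1],u[0]])
P=[np.r_[d+.032*i*u+.006*j*n,.194] for i,j in((1,1),(1,-1),(-1,-1),(-1,1))]
cv2.polylines(v,[proj(c,P).round().astype(int)],True,(0,0,255),1)
cv2.imwrite("pics/w2o.png",cv2.resize(v[150:450,120:520],(0,0),fx=2,fy=2))
E
```

```text
t 6.2 pos [0.624  0.0078 0.1693] jaw 3.51 dial~ 87.61 F [-7.03  4.68  7.68] T [ 0.562  1.281 -0.013] gap 0.0112 q6 -0.156 e6 0.003
```

View pics/w2o.png

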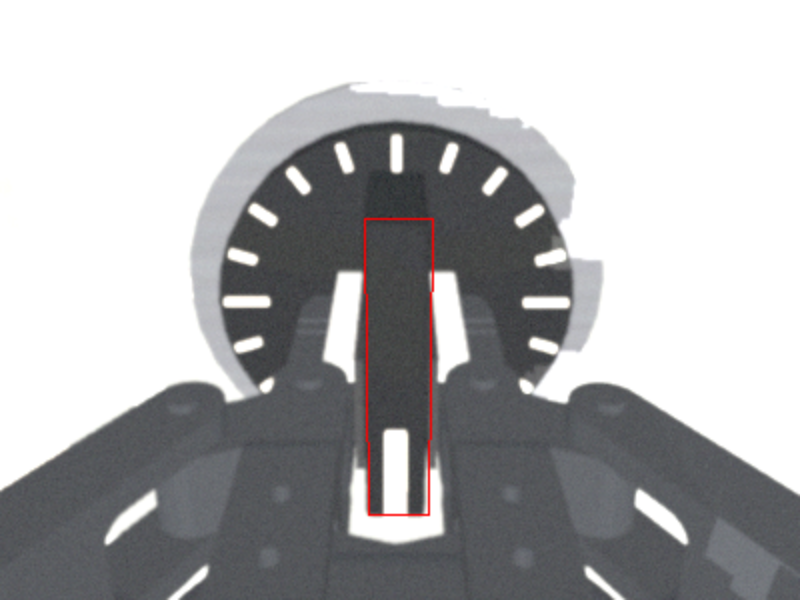

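{"op": "move_arm", "data": {"steps": "-0.03 0 0 0.2 1;0 0 0 0.2 1;0 0 0 0 1;0 0 0 0 1;0 0 0 0 1;0 0 0 0 1"}}

```text
t: 7.0
tool_pos: [0.6239, 0.0078, 0.1692]
orientation: [-0.034, 0.706, 0.035, 0.706]
force: [-3.3, 6.3, 5.7]
finger_gap: 0.0112
```

```bash
python3 st.py
```

```text
t 7.0 pos [0.6239 0.0078 0.1692] jaw 5.52 dial~ 89.62 F [-3.33  6.28  5.67] T [ 0.868  0.499 -0.023] gap 0.0112 q6 -0.191 e6 -0.032
```

{"op": "move_arm", "data": {"steps": "0 0.01 0 -0.5 1;0 0 0 -1 1;0 0 0 -1 1;0 0 0 -1 1;0 0 0 -1 1;0 0 0 -1 1;0 0 0 -1 1;0 0 0 -1 1;0 0 0 -1 1;0 0 0 -1 1;0 0 0 -1 1;0 0 0 -1 1;0 0 0 -1 1;0 0 0 -1 1;0 0 0 -1 1;0 0 0 -1 1;0 0 0 -1 1;0 0 0 -1 1;0 0 0 -1 1;0 0 0 -0.5 1"}}

```text
t: 9.5
tool_pos: [0.6256, 0.0064, 0.1693]
orientation: [0.499, 0.501, -0.498, 0.503]
force: [7.2, -6.1, 0.2]
finger_gap: 0.0111
```

```bash
python3 st.py
```

```text
t 9.5 pos [0.6256 0.0064 0.1693] jaw -89.6 dial~ -5.5 F [ 7.17 -6.08  0.21] T [-0.699 -1.012  0.092] gap 0.0111 q6 1.47 e6 -0.183
```

{"op": "move_arm", "data": {"steps": "0.015 -0.015 0 -0.5 1;0 0 0 -0.5 1;0 0 0 -0.5 1;0 0 0 0 1"}}

```text
t: 10.0
tool_pos: [0.6256, 0.0062, 0.1693]
orientation: [0.53, 0.468, -0.529, 0.469]
force: [3.8, -2.9, 2.6]
finger_gap: 0.0115
```

```bash
python3 st.py
```

```text
t 10.0 pos [0.6256 0.0062 0.1693] jaw -96.99 dial~ -12.89 F [ 3.79 -2.92  2.58] T [-0.5   -0.553 -0.064] gap 0.0115 q6 1.598 e6 0.291
```

{"op": "move_arm", "data": {"steps": "0 0 0 -0.2 1;0 0 0 -0.2 1;0 0 0 0 1"}}

```text
t: 10.38
tool_pos: [0.6256, 0.0062, 0.1693]
orientation: [0.538, 0.459, -0.537, 0.46]
force: [3.6, -3.8, 2.9]
finger_gap: 0.0113
```

```bash
python3 st.py
```

```text
t 10.375 pos [0.6256 0.0062 0.1693] jaw -98.96 dial~ -14.86 F [ 3.57 -3.75  2.92] T [-0.531 -0.659  0.001] gap 0.0113 q6 1.632 e6 0.097
```

{"op": "move_arm", "data": {"steps": "0 0 0 -0.2 1;0 0 0 -0.2 1;0 0 0 0 1"}}

```text
t: 10.75
tool_pos: [0.6256, 0.0061, 0.1693]
orientation: [0.546, 0.449, -0.545, 0.451]
force: [3.5, -3.7, 2.8]
finger_gap: 0.0115
```

```bash
python3 st.py
```

```text
t 10.75 pos [0.6256 0.0061 0.1693] jaw -100.96 dial~ -16.86 F [ 3.5  -3.71  2.8 ] T [-0.56  -0.592 -0.04 ] gap 0.0115 q6 1.667 e6 0.098
```

{"op": "move_arm", "data": {"steps": "0 0 0 -0.2 1;0 0 0 -0.2 1;0 0 0 0 1"}}

```text
t: 11.12
tool_pos: [0.6256, 0.006, 0.1693]
orientation: [0.554, 0.44, -0.553, 0.441]
force: [5.0, -5.1, 1.9]
finger_gap: 0.0113
```

```bash
python3 st.py
```

```text
t 11.125 pos [0.6256 0.006  0.1693] jaw -102.96 dial~ -18.86 F [ 5.03 -5.12  1.87] T [-0.634 -0.598  0.02 ] gap 0.0113 q6 1.702 e6 0.108
```

{"op": "move_arm", "data": {"steps": "0 0 0 -0.2 1;0 0 0 -0.2 1;0 0 0 0 1"}}

```text
t: 11.5
tool_pos: [0.6256, 0.006, 0.1693]
orientation: [0.561, 0.43, -0.56, 0.431]
force: [3.5, -4.8, 2.3]
finger_gap: 0.0111
```

```bash
python3 st.py
```

```text
t 11.5 pos [0.6256 0.006  0.1693] jaw -104.96 dial~ -20.86 F [ 3.47 -4.82  2.29] T [-0.672 -0.557 -0.01 ] gap 0.0111 q6 1.737 e6 0.097
```

{"op": "move_arm", "data": {"steps": "0 0 0 -0.2 1;0 0 0 -0.2 1;0 0 0 0 1"}}

```text
t: 11.88
tool_pos: [0.6256, 0.0059, 0.1693]
orientation: [0.569, 0.42, -0.568, 0.421]
force: [3.7, -6.2, 2.5]
finger_gap: 0.0116
```

```bash
python3 st.py
```

```text
t 11.875 pos [0.6256 0.0059 0.1693] jaw -106.96 dial~ -22.86 F [ 3.74 -6.19  2.54] T [-0.697 -0.526 -0.001] gap 0.0116 q6 1.772 e6 0.099
```

{"op": "move_arm", "data": {"steps": "0 0 0 -0.2 1;0 0 0 -0.2 1;0 0 0 0 1"}}

```text
t: 12.25
tool_pos: [0.6256, 0.0059, 0.1693]
orientation: [0.576, 0.41, -0.575, 0.412]
force: [3.7, -5.5, 2.7]
finger_gap: 0.0113
```

```bash
python3 st.py
```

```text
t 12.25 pos [0.6256 0.0059 0.1693] jaw -108.96 dial~ -24.86 F [ 3.66 -5.53  2.68] T [-0.781 -0.561 -0.04 ] gap 0.0113 q6 1.807 e6 0.094
```

{"op": "move_arm", "data": {"steps": "0 -0.01 0 -0.2 1;0 0 0 -0.2 1;0 0 0 0 1"}}

```text
t: 12.62
tool_pos: [0.6255, 0.0058, 0.1693]
orientation: [0.583, 0.4, -0.582, 0.401]
force: [3.9, -4.7, 2.5]
finger_gap: 0.011
```

```bash
python3 st.py
```

```text
t 12.625 pos [0.6255 0.0058 0.1693] jaw -110.99 dial~ -26.89 F [ 3.85 -4.7   2.47] T [-0.52  -0.662 -0.043] gap 0.011 q6 1.841 e6 0.093
```

{"op": "move_arm", "data": {"steps": "0 0 0 -0.2 1;0 0 0 -0.2 1;0 0 0 0 1"}}

```text
t: 13.0
tool_pos: [0.6255, 0.0058, 0.1693]
orientation: [0.59, 0.39, -0.589, 0.391]
force: [3.9, -4.2, 2.0]
finger_gap: 0.0112
```

```bash
python3 st.py
```

```text
t 13.0 pos [0.6255 0.0058 0.1693] jaw -112.99 dial~ -28.89 F [ 3.88 -4.24  1.98] T [-0.537 -0.639  0.03 ] gap 0.0112 q6 1.876 e6 0.108
```

{"op": "move_arm", "data": {"steps": "0 0 0 -0.2 1;0 0 0 -0.2 1;0 0 0 0 1"}}

```text
t: 13.38
tool_pos: [0.6255, 0.0057, 0.1693]
orientation: [0.597, 0.379, -0.596, 0.381]
force: [4.5, -5.0, 3.0]
finger_gap: 0.0115
```

```bash
python3 st.py
```

```text
t 13.375 pos [0.6255 0.0057 0.1693] jaw -114.99 dial~ -30.89 F [ 4.48 -5.01  3.01] T [-0.649 -0.657 -0.078] gap 0.0115 q6 1.911 e6 0.09
```

{"op": "move_arm", "data": {"steps": "0 0 0 -0.2 1;0 0 0 -0.2 1;0 0 0 0 1"}}

```text
t: 13.75
tool_pos: [0.6255, 0.0057, 0.1693]
orientation: [0.603, 0.369, -0.603, 0.37]
force: [3.9, -5.2, 3.3]
finger_gap: 0.0114
```

```bash
python3 st.py
```

```text
t 13.75 pos [0.6255 0.0057 0.1693] jaw -116.99 dial~ -32.89 F [ 3.92 -5.18  3.29] T [-0.669 -0.649  0.008] gap 0.0114 q6 1.946 e6 0.093
```

{"op": "move_arm", "data": {"steps": "0 0 0 -0.2 1;0 0 0 -0.2 1;0 0 0 0 1"}}

```text
t: 14.12
tool_pos: [0.6255, 0.0056, 0.1693]
orientation: [0.61, 0.358, -0.609, 0.36]
force: [4.0, -5.4, 3.1]
finger_gap: 0.0111
```

```bash
python3 st.py
```

```text
t 14.125 pos [0.6255 0.0056 0.1693] jaw -118.99 dial~ -34.89 F [ 4.03 -5.35  3.07] T [-0.759 -0.615  0.036] gap 0.0111 q6 1.981 e6 0.1
```

{"op": "move_arm", "data": {"steps": "0 0 0 -0.2 1;0 0 0 -0.2 1;0 0 0 0 1"}}

```text
t: 14.5
tool_pos: [0.6254, 0.0056, 0.1693]
orientation: [0.616, 0.348, -0.615, 0.349]
force: [2.9, -5.2, 3.4]
finger_gap: 0.0109
```

```bash
python3 st.py
```

```text
t 14.5 pos [0.6254 0.0056 0.1693] jaw -120.99 dial~ -36.89 F [ 2.95 -5.2   3.37] T [-0.755 -0.633  0.022] gap 0.0109 q6 2.016 e6 0.099
```

{"op": "move_arm", "data": {"steps": "0 0 0 -0.2 1;0 0 0 -0.2 1;0 0 0 0 1"}}

```text
t: 14.88
tool_pos: [0.6254, 0.0055, 0.1693]
orientation: [0.622, 0.337, -0.621, 0.338]
force: [3.2, -5.8, 4.2]
finger_gap: 0.0113
```

```bash
python3 st.py
```

```text
t 14.875 pos [0.6254 0.0055 0.1693] jaw -122.99 dial~ -38.89 F [ 3.24 -5.79  4.19] T [-0.8   -0.616 -0.008] gap 0.0113 q6 2.051 e6 0.1
```

{"op": "move_arm", "data": {"steps": "0 -0.01 0 -0.2 1;0 0 0 -0.2 1;0 0 0 0 1"}}

```text
t: 15.25
tool_pos: [0.6254, 0.0055, 0.1693]
orientation: [0.628, 0.326, -0.627, 0.327]
force: [3.1, -3.6, 3.7]
finger_gap: 0.011
```

```bash
python3 st.py
```

```text
t 15.25 pos [0.6254 0.0055 0.1693] jaw -125.01 dial~ -40.91 F [ 3.12 -3.63  3.66] T [-0.621 -0.609  0.039] gap 0.011 q6 2.086 e6 0.105
```

{"op": "move_arm", "data": {"steps": "0 0 0 -0.2 1;0 0 0 -0.2 1;0 0 0 0 1"}}

```text
t: 15.62
tool_pos: [0.6253, 0.0054, 0.1693]
orientation: [0.633, 0.315, -0.633, 0.316]
force: [3.5, -4.5, 3.4]
finger_gap: 0.0114
```

```bash
python3 st.py
```

```text
t 15.625 pos [0.6253 0.0054 0.1693] jaw -127.01 dial~ -42.91 F [ 3.51 -4.53  3.37] T [-0.681 -0.626 -0.001] gap 0.0114 q6 2.12 e6 0.099
```

{"op": "move_arm", "data": {"steps": "0 0 0 -0.2 1;0 0 0 -0.2 1;0 0 0 0 1"}}

```text
t: 16.0
tool_pos: [0.6253, 0.0054, 0.1693]
orientation: [0.639, 0.304, -0.638, 0.305]
force: [2.7, -5.6, 3.9]
finger_gap: 0.0112
```

```bash
python3 st.py
```

```text
t 16.0 pos [0.6253 0.0054 0.1693] jaw -129.01 dial~ -44.91 F [ 2.69 -5.61  3.94] T [-0.712 -0.59  -0.08 ] gap 0.0112 q6 2.155 e6 0.085
```

{"op": "move_arm", "data": {"steps": "0 0 0 -0.2 1;0 0 0 -0.2 1;0 0 0 0 1"}}

```text
t: 16.38
tool_pos: [0.6253, 0.0054, 0.1693]
orientation: [0.644, 0.293, -0.643, 0.294]
force: [3.6, -6.6, 2.6]
finger_gap: 0.0114
```

```bash
python3 st.py
```

```text
t 16.375 pos [0.6253 0.0054 0.1693] jaw -131.01 dial~ -46.91 F [ 3.62 -6.56  2.65] T [-0.754 -0.585  0.013] gap 0.0114 q6 2.19 e6 0.098
```

{"op": "move_arm", "data": {"steps": "0 -0.01 0 -0.2 1;0 0 0 -0.2 1;0 0 0 0 1"}}

```text
t: 16.75
tool_pos: [0.6252, 0.0053, 0.1693]
orientation: [0.649, 0.281, -0.648, 0.282]
force: [4.2, -2.9, 5.2]
finger_gap: 0.0115
```

```bash
python3 st.py
```

```text
t 16.75 pos [0.6252 0.0053 0.1693] jaw -133.04 dial~ -48.94 F [ 4.22 -2.9   5.18] T [-0.508 -0.662 -0.015] gap 0.0115 q6 2.225 e6 0.096
```

{"op": "move_arm", "data": {"steps": "0 0 0 -0.2 1;0 0 0 -0.2 1;0 0 0 0 1"}}

```text
t: 17.12
tool_pos: [0.6252, 0.0052, 0.1693]
orientation: [0.654, 0.27, -0.653, 0.271]
force: [4.0, -3.9, 5.5]
finger_gap: 0.011
```

```bash
python3 st.py
```

```text
t 17.125 pos [0.6252 0.0052 0.1693] jaw -135.04 dial~ -50.94 F [ 4.02 -3.9   5.51] T [-0.573 -0.648  0.05 ] gap 0.011 q6 2.26 e6 0.094
```

{"op": "move_arm", "data": {"steps": "0 0 0 -0.2 1;0 0 0 -0.2 1;0 0 0 0 1"}}

```text
t: 17.5
tool_pos: [0.6251, 0.0052, 0.1693]
orientation: [0.658, 0.259, -0.658, 0.259]
force: [3.4, -4.2, 5.9]
finger_gap: 0.0112
```

```bash
python3 st.py
```

```text
t 17.5 pos [0.6251 0.0052 0.1693] jaw -137.04 dial~ -52.94 F [ 3.41 -4.23  5.9 ] T [-0.641 -0.638  0.019] gap 0.0112 q6 2.295 e6 0.1
```

{"op": "move_arm", "data": {"steps": "0 0 0 -0.2 1;0 0 0 -0.2 1;0 0 0 0 1"}}

```text
t: 17.88
tool_pos: [0.6251, 0.0052, 0.1693]
orientation: [0.663, 0.247, -0.662, 0.248]
force: [3.3, -5.0, 5.4]
finger_gap: 0.0111
```

```bash
python3 st.py
```

```text
t 17.875 pos [0.6251 0.0052 0.1693] jaw -139.04 dial~ -54.94 F [ 3.31 -5.    5.41] T [-0.648 -0.586 -0.028] gap 0.0111 q6 2.33 e6 0.09
```

{"op": "move_arm", "data": {"steps": "0 0 0 -0.2 1;0 0 0 -0.2 1;0 0 0 0 1"}}

```text
t: 18.25
tool_pos: [0.6251, 0.0051, 0.1693]
orientation: [0.667, 0.236, -0.666, 0.236]
force: [2.5, -4.6, 5.5]
finger_gap: 0.0112
```

```bash
python3 st.py
```

```text
t 18.25 pos [0.6251 0.0051 0.1693] jaw -141.04 dial~ -56.94 F [ 2.49 -4.61  5.47] T [-0.655 -0.573 -0.026] gap 0.0112 q6 2.365 e6 0.084
```

{"op": "move_arm", "data": {"steps": "0 0 0 -0.2 1;0 0 0 -0.2 1;0 0 0 0 1"}}

```text
t: 18.62
tool_pos: [0.625, 0.0051, 0.1693]
orientation: [0.671, 0.224, -0.67, 0.224]
force: [2.7, -4.6, 4.7]
finger_gap: 0.0113
```

```bash
python3 st.py
```

```text
t 18.625 pos [0.625  0.0051 0.1693] jaw -143.04 dial~ -58.94 F [ 2.75 -4.61  4.73] T [-0.772 -0.516 -0.063] gap 0.0113 q6 2.4 e6 0.099
```

{"op": "move_arm", "data": {"steps": "0 0 0 -0.2 1;0 0 0 -0.2 1;0 0 0 0 1"}}

```text
t: 19.0
tool_pos: [0.625, 0.0051, 0.1693]
orientation: [0.675, 0.212, -0.674, 0.213]
force: [2.3, -4.4, 6.1]
finger_gap: 0.0114
```

```bash
python3 st.py
```

```text
t 19.0 pos [0.625  0.0051 0.1693] jaw -145.04 dial~ -60.94 F [ 2.3  -4.43  6.09] T [-0.677 -0.442 -0.015] gap 0.0114 q6 2.435 e6 0.099
```

```bash
python3 - <<'E'
from h import *
im=capture("wrist")[:,:,::-1]
v=cv2.convertScaleAbs(im,alpha=2.2)
cv2.imwrite("pics/w3.png",cv2.resize(v[150:450,120:520],(0,0),fx=2,fy=2))
E
```

```text
(no output)
```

View pics/w3.png

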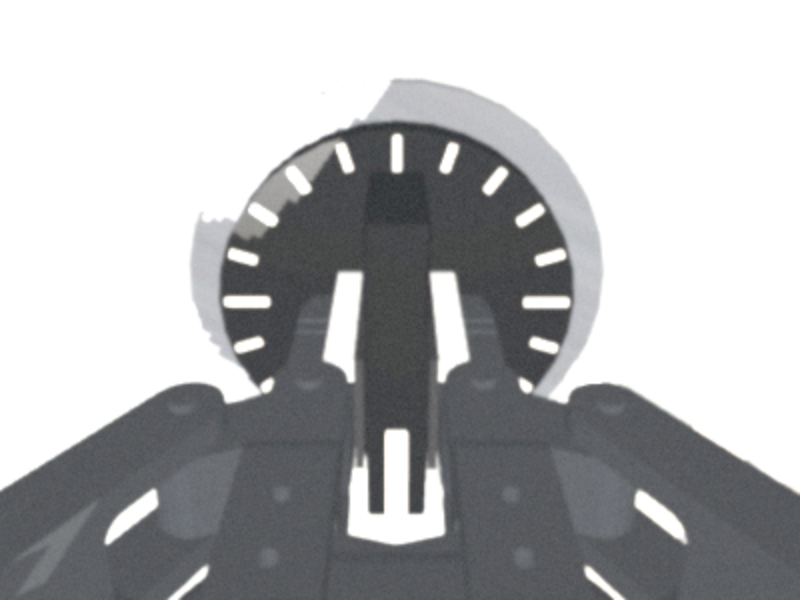

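{"op": "move_arm", "data": {"steps": "0 0 0 -0.2 1;0 0 0 -0.2 1;0 0 0 0 1"}}

```text
t: 19.42
tool_pos: [0.6249, 0.005, 0.1693]
orientation: [0.678, 0.2, -0.678, 0.201]
force: [2.1, -5.4, 5.8]
finger_gap: 0.0112
```

```bash
python3 st.py
```

```text
t 19.425 pos [0.6249 0.005  0.1693] jaw -147.04 dial~ -62.94 F [ 2.1  -5.44  5.78] T [-0.814 -0.453 -0.015] gap 0.0112 q6 2.469 e6 0.069
```

The dial still follows the jaws, with the side ticks level at row 301. The torque fell slightly on the last step (0.099 to 0.069), so I continue carefully.

{"op": "move_arm", "data": {"steps": "0 0 0 -0.2 1;0 0 0 -0.1 1;0 0 0 0 1"}}

```text
t: 19.8
tool_pos: [0.6249, 0.005, 0.1693]
orientation: [0.681, 0.191, -0.681, 0.192]
force: [2.3, -5.6, 5.6]
finger_gap: 0.011
```

```bash
python3 st.py
```

```text
t 19.8 pos [0.6249 0.005  0.1693] jaw -148.54 dial~ -64.44 F [ 2.27 -5.57  5.65] T [-0.803 -0.434 -0.113] gap 0.011 q6 2.496 e6 0.017
```

{"op": "move_arm", "data": {"steps": "0 0 0 -0.2 1;0 0 0 0 1;0 0 0 0 1"}}

```text
t: 20.18
tool_pos: [0.6249, 0.005, 0.1693]
orientation: [0.682, 0.185, -0.682, 0.186]
force: [1.3, -4.6, 5.5]
finger_gap: 0.0111
```

```bash
python3 st.py
```

```text
t 20.175 pos [0.6249 0.005  0.1693] jaw -149.54 dial~ -65.44 F [ 1.34 -4.64  5.45] T [-0.788 -0.443 -0.118] gap 0.0111 q6 2.513 e6 -0.132
```

```bash
python3 - <<'E'
from h import *
s=observe();print(s["joint_efforts"])
im=capture("wrist")[:,:,::-1]
v=cv2.convertScaleAbs(im,alpha=2.2)
cv2.imwrite("pics/w4.png",cv2.resize(v[150:450,120:520],(0,0),fx=2,fy=2))
E
python3 st.py
```

```text
[  3.52505565 -59.60544348 -20.49227536   0.89885624   0.66904295
  -0.13247001]
t 20.225 pos [0.6249 0.005  0.1693] jaw -149.55 dial~ -65.45 F [ 1.89 -6.03  6.47] T [-0.846 -0.398 -0.149] gap 0.0107 q6 2.513 e6 -0.134
```

View pics/w4.png

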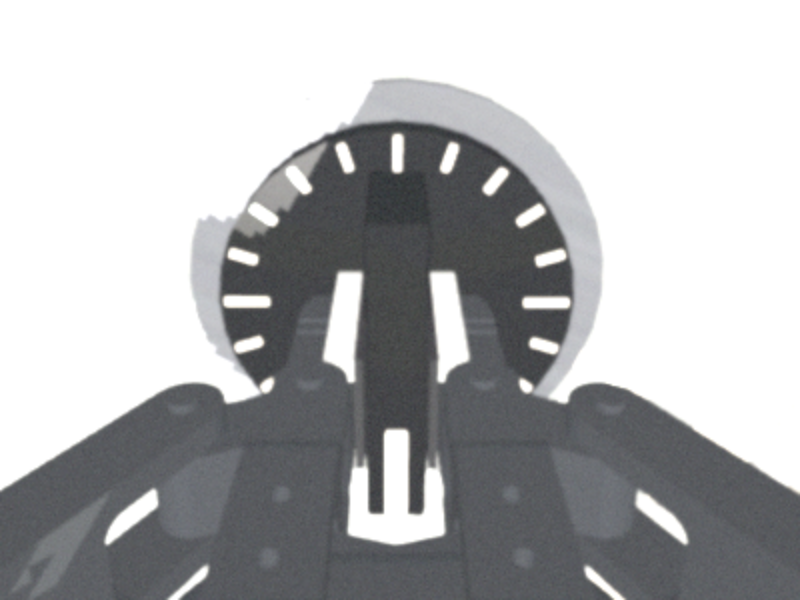

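{"op": "move_arm", "data": {"steps": "0 0 0 -0.1 1;0 0 0 0 1;0 0 0 0 1"}}

```text
t: 20.6
tool_pos: [0.6249, 0.005, 0.1693]
orientation: [0.683, 0.183, -0.683, 0.183]
force: [1.7, -5.8, 6.2]
finger_gap: 0.0111
```

```bash
python3 st.py
```

```text
t 20.6 pos [0.6249 0.005  0.1693] jaw -150.04 dial~ -65.94 F [ 1.73 -5.78  6.16] T [-0.784 -0.427 -0.116] gap 0.0111 q6 2.522 e6 -0.122
```

{"op": "move_arm", "data": {"steps": "0 0 0 -0.2 1;0 0 0 0 1;0 0 0 0 1"}}

```text
t: 20.98
tool_pos: [0.6248, 0.005, 0.1693]
orientation: [0.685, 0.177, -0.685, 0.177]
force: [2.1, -6.2, 6.7]
finger_gap: 0.0114
```

```bash
python3 st.py
```

```text
t 20.975 pos [0.6248 0.005  0.1693] jaw -151.04 dial~ -66.94 F [ 2.12 -6.18  6.74] T [-0.852 -0.36  -0.053] gap 0.0114 q6 2.539 e6 -0.091
```

{"op": "move_arm", "data": {"steps": "0 0 0 -0.2 1;0 0 0 0 1;0 0 0 0 1"}}

```text
t: 21.35
tool_pos: [0.6248, 0.005, 0.1693]
orientation: [0.686, 0.171, -0.686, 0.171]
force: [1.3, -6.3, 5.8]
finger_gap: 0.0112
```

```bash
python3 st.py
```

```text
t 21.35 pos [0.6248 0.005  0.1693] jaw -152.04 dial~ -67.94 F [ 1.34 -6.28  5.78] T [-0.847 -0.319 -0.045] gap 0.0112 q6 2.557 e6 -0.047
```

{"op": "move_arm", "data": {"steps": "0 0 0 -0.2 1;0 0 0 0 1;0 0 0 0 1"}}

```text
t: 21.72
tool_pos: [0.6248, 0.005, 0.1692]
orientation: [-0.688, -0.165, 0.688, -0.165]
force: [1.9, -4.9, 6.9]
finger_gap: 0.0112
```

```bash
python3 st.py
```

```text
t 21.725 pos [0.6248 0.005  0.1692] jaw -153.03 dial~ -68.93 F [ 1.87 -4.88  6.88] T [-0.857 -0.344 -0.013] gap 0.0112 q6 2.574 e6 -0.034
```

```bash
python3 - <<'E'
from h import *
s=observe();print(s["joint_efforts"].round(3))
im=capture("wrist")[:,:,::-1]
cv2.imwrite("pics/w5raw.png",im)
v=cv2.convertScaleAbs(im,alpha=2.2)
v=cv2.resize(v[150:450,120:520],(0,0),fx=2,fy=2);cv2.imwrite("pics/w5.png",v)
def ticks(f):
    v=cv2.imread(f,0);b=(v>190).astype(np.uint8)
    out={}
    for n,(x0,x1,y0,y1) in dict(L=(215,280,290,312),Rr=(515,585,290,312),T=(385,410,125,180)).items():
        ys,xs=np.nonzero(b[y0:y1,x0:x1]);out[n]=(round(xs.mean()+x0,2),round(ys.mean()+y0,2))
    l,r=out["L"],out["Rr"];return out,np.degrees(np.arctan2(r[1]-l[1],r[0]-l[0]))
for f in("w3","w4","w5"):print(f,ticks(f"pics/{f}.png"))
E
```

```text
[ 3.6080e+00 -5.9472e+01 -2.0646e+01  1.0210e+00  5.6000e-01 -3.4000e-02]
w3 ({'L': (np.float64(243.9), np.float64(301.49)), 'Rr': (np.float64(554.26), np.float64(301.85)), 'T': (np.float64(396.9), np.float64(152.81))}, np.float64(0.06645982528018532))
w4 ({'L': (np.float64(244.49), np.float64(301.57)), 'Rr': (np.float64(554.98), np.float64(301.68)), 'T': (np.float64(397.02), np.float64(152.59))}, np.float64(0.020298674619973596))
w5 ({'L': (np.float64(244.72), np.float64(301.49)), 'Rr': (np.float64(554.92), np.float64(301.68)), 'T': (np.float64(396.9), np.float64(152.9))}, np.float64(0.03509412232787956))
```

View pics/w5.png

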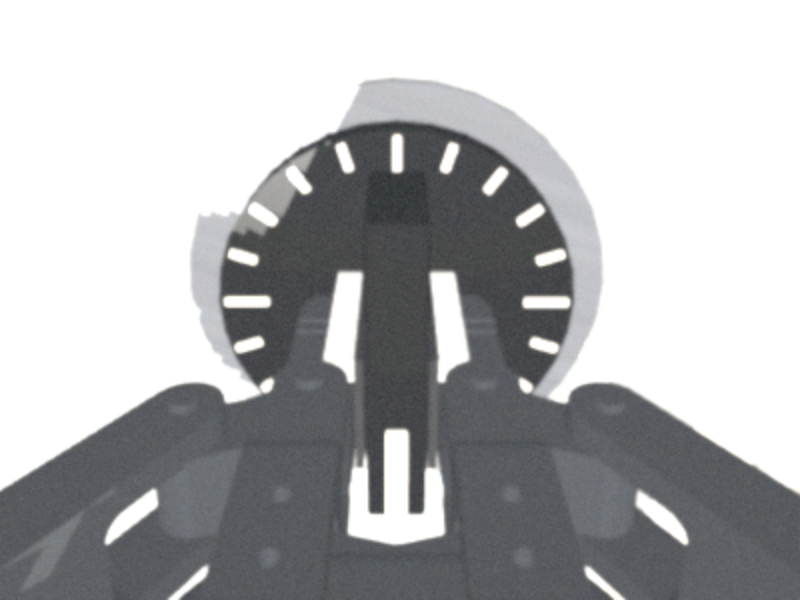

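{"op": "move_arm", "data": {"steps": "0 0 0 -0.2 1;0 0 0 0 1;0 0 0 0 1"}}

```text
t: 22.15
tool_pos: [0.6248, 0.005, 0.1693]
orientation: [-0.689, -0.159, 0.689, -0.159]
force: [1.2, -5.3, 6.8]
finger_gap: 0.0111
```

```bash
python3 st.py
```

```text
t 22.15 pos [0.6248 0.005  0.1693] jaw -154.03 dial~ -69.93 F [ 1.19 -5.27  6.83] T [-0.864 -0.301 -0.028] gap 0.0111 q6 2.591 e6 -0.034
```

{"op": "move_arm", "data": {"steps": "0 0 0 -0.15 1;0 0 0 -0.15 1;0 0 0 0 1"}}

```text
t: 22.52
tool_pos: [0.6248, 0.005, 0.1693]
orientation: [-0.691, -0.15, 0.691, -0.15]
force: [0.8, -6.1, 6.4]
finger_gap: 0.0115
```

```bash
python3 st.py
```

```text
t 22.525 pos [0.6248 0.005  0.1693] jaw -155.54 dial~ -71.44 F [ 0.76 -6.11  6.38] T [-0.875 -0.174  0.004] gap 0.0115 q6 2.618 e6 0.061
```

{"op": "move_arm", "data": {"steps": "0 0 0 -0.2 1;0 0 0 0 1;0 0 0 0 1"}}

```text
t: 22.9
tool_pos: [0.6247, 0.0049, 0.1693]
orientation: [-0.692, -0.144, 0.692, -0.144]
force: [0.9, -5.4, 7.1]
finger_gap: 0.0112
```

```bash
python3 st.py
```

```text
t 22.9 pos [0.6247 0.0049 0.1693] jaw -156.53 dial~ -72.43 F [ 0.92 -5.42  7.13] T [-0.946 -0.24   0.044] gap 0.0112 q6 2.635 e6 0.031
```

{"op": "move_arm", "data": {"steps": "0 0 0 -0.2 1;0 0 0 0 1;0 0 0 0 1"}}

```text
t: 23.28
tool_pos: [0.6247, 0.0049, 0.1693]
orientation: [-0.693, -0.138, 0.694, -0.138]
force: [-0.0, -5.6, 6.5]
finger_gap: 0.0115
```

```bash
python3 st.py
```

```text
t 23.275 pos [0.6247 0.0049 0.1693] jaw -157.52 dial~ -73.42 F [-0.01 -5.6   6.48] T [-0.908 -0.248  0.066] gap 0.0115 q6 2.652 e6 0.079
```

{"op": "move_arm", "data": {"steps": "0 0 0 -0.2 1;0 0 0 0 1;0 0 0 0 1"}}

```text
t: 23.65
tool_pos: [0.6247, 0.0049, 0.1693]
orientation: [-0.695, -0.132, 0.695, -0.132]
force: [0.3, -6.3, 6.5]
finger_gap: 0.0114
```

```bash
python3 st.py;python3 - <<'E'
from h import *
im=capture("wrist")[:,:,::-1]
v=cv2.convertScaleAbs(im,alpha=2.2)
v=cv2.resize(v[150:450,120:520],(0,0),fx=2,fy=2);cv2.imwrite("pics/w6.png",v)
def ticks(f):
    v=cv2.imread(f,0);b=(v>190).astype(np.uint8)
    out={}
    for n,(x0,x1,y0,y1) in dict(L=(215,280,290,312),Rr=(515,585,290,312),T=(385,410,125,180)).items():
        ys,xs=np.nonzero(b[y0:y1,x0:x1]);out[n]=(round(xs.mean()+x0,2),round(ys.mean()+y0,2))
    l,r=out["L"],out["Rr"];return np.degrees(np.arctan2(r[1]-l[1],r[0]-l[0]))
for f in("w3","w4","w5","w6"):print(f,ticks(f"pics/{f}.png"))
E
python3 st.py
```

```text
t 23.65 pos [0.6247 0.0049 0.1693] jaw -158.51 dial~ -74.41 F [ 0.27 -6.33  6.48] T [-0.925 -0.204  0.112] gap 0.0114 q6 2.67 e6 0.13
w3 0.06645982528018532
w4 0.020298674619973596
w5 0.03509412232787956
w6 -0.12189787062021218
t 23.7 pos [0.6247 0.0049 0.1692] jaw -158.51 dial~ -74.41 F [ 0.64 -5.9   6.28] T [-0.927 -0.174  0.179] gap 0.0109 q6 2.67 e6 0.127
```

Torque is now rising linearly (e6 -0.03 to +0.13, Tz 0 to about +0.15), and in the picture the dial lags the jaws by about 0.15°. This looks like the catch spring. Joint 6 is close to its limit, so I ease back left a little to confirm rather than push on.

{"op": "move_arm", "data": {"steps": "0 0 0 0.2 1;0 0 0 0 1;0 0 0 0 1"}}

```text
t: 24.08
tool_pos: [0.6247, 0.0049, 0.1693]
orientation: [-0.693, -0.138, 0.694, -0.138]
force: [0.9, -5.5, 5.6]
finger_gap: 0.0113
```

```bash
python3 st.py
```

```text
t 24.075 pos [0.6247 0.0049 0.1693] jaw -157.51 dial~ -73.41 F [ 0.91 -5.51  5.58] T [-0.843 -0.232  0.205] gap 0.0113 q6 2.652 e6 0.15
```

{"op": "move_arm", "data": {"steps": "0 0 0 0.2 1;0 0 0 0 1;0 0 0 0 1"}}

```text
t: 24.45
tool_pos: [0.6247, 0.0049, 0.1692]
orientation: [-0.692, -0.144, 0.692, -0.144]
force: [2.0, -6.8, 6.4]
finger_gap: 0.0115
```

```bash
python3 st.py
```

```text
t 24.45 pos [0.6247 0.0049 0.1692] jaw -156.52 dial~ -72.42 F [ 2.02 -6.77  6.35] T [-0.884 -0.269  0.051] gap 0.0115 q6 2.635 e6 0.101
```

The readings were -0.1 Nm assist near -65°, about 0 at -69 to -70°, and a rising spring beyond -71°. On backing off, the torque held. The dial is caught at about -70° (number 80.5). I ease off the spring, let go and rise.

{"op": "move_arm", "data": {"steps": "0 0 0 0.2 1;0 0 0 0.15 1;0 0 0 0 1;0 0 0 0 0.5;0 0 0 0 -1;0 0 0 0 -1;0 0 0 0 -1;0 0 0 0 -1;0 0 0.5 0 -1;0 0 0.7 0 -1;0 0 0.6 0 -1;0 0 0 0 -1"}}

```text
t: 25.95
tool_pos: [0.6253, 0.0054, 0.2425]
orientation: [0.691, 0.154, -0.689, 0.155]
force: [0.2, -0.1, -1.1]
finger_gap: 0.085
```

```bash
python3 st.py; python3 - <<'E'
from h import *
s=observe();im=capture("wrist")[:,:,::-1];c=cam("wrist",s)
v=cv2.convertScaleAbs(im,alpha=2.0)
d=np.array([.6248,.0065])
for ang,col in((5.8-70,(0,0,255)),):
  b=np.radians(ang);u=np.array([np.cos(b),np.sin(b)]);n=np.array([-u[1],u[0]])
  P=[np.r_[d+.032*i*u+.006*j*n,.194] for i,j in((1,1),(1,-1),(-1,-1),(-1,1))]
  cv2.polylines(v,[proj(c,P).round().astype(int)],True,col,1)
cv2.imwrite("pics/w7.png",v)
E
```

```text
t 25.95 pos [0.6253 0.0054 0.2425] jaw -154.75 dial~ -70.65 F [ 0.19 -0.12 -1.14] T [-0.002  0.002  0.032] gap 0.085 q6 2.604 e6 -0.0
```

View pics/w7.png

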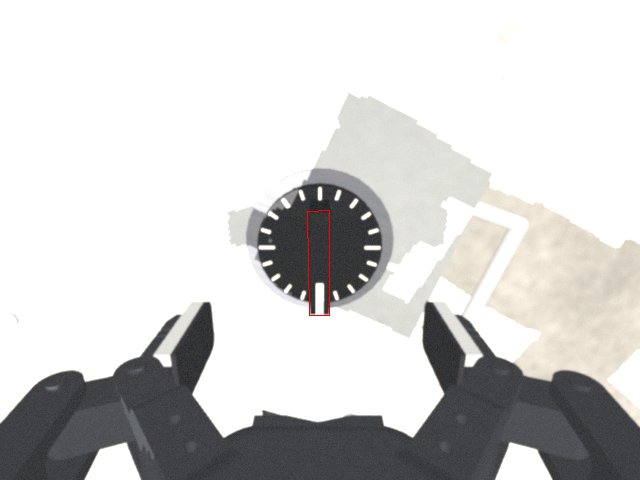

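Released, and the dial stays at about -70°: the zero line at (319,298) fits the outline. Next I spin, close the fingers and go over the gap behind the handle.

{"op": "move_arm", "data": {"steps": "-0.4 -0.05 0 1 1;-0.6 -0.05 0 1 1;-0.7 -0.05 0 1 1;-0.6 -0.05 0 1 1;-0.43 -0.05 0 1 1;0 0 0 1 1;0 0 0 1 1;0 0 0 1 1;0 0 0 1 1;0 0 0 1 1;0 0 0 1 1;0 0 0 1 1;0 0 0 1 1;0 0 0 1 1;0 0 0 0.1 1;0 0 0 0 1;0 0 0 0 1"}}

```text
t: 28.12
tool_pos: [0.5156, -0.0046, 0.2407]
orientation: [0.475, 0.524, -0.475, 0.524]
force: [0.4, -0.3, -0.5]
finger_gap: 0.0
```

```bash
python3 st.py; python3 - <<'E'
from h import *
s=observe();im=capture("wrist")[:,:,::-1];c=cam("wrist",s)
v=im.copy()
a=np.radians(5.8);d=np.array([.6248,.0065]);Rm=np.array([[np.cos(a),-np.sin(a)],[np.sin(a),np.cos(a)]])
def pl(pts,z,col,cl=True):
  cv2.polylines(v,[proj(c,[np.r_[d+Rm@np.array(p),z] for p in pts]).round().astype(int)],cl,col,1)
pl([(-.141,.055),(-.129,.055),(-.129,-.055),(-.141,-.055)],.125,(0,0,255))
pl([(-.1205,.015),(-.0985,.015),(-.0985,-.015),(-.1205,-.015)],.125,(0,255,0))
pl([(-.09,.15),(-.09,-.15)],.15,(255,0,0),False)
cv2.imwrite("pics/w8.png",v)
E
```

```text
t 28.125 pos [ 0.5156 -0.0046  0.2407] jaw -84.31 dial~ -0.21 F [ 0.37 -0.29 -0.52] T [ 0.019  0.014 -0.021] gap 0.0 q6 1.335 e6 0.015
```

View pics/w8.png

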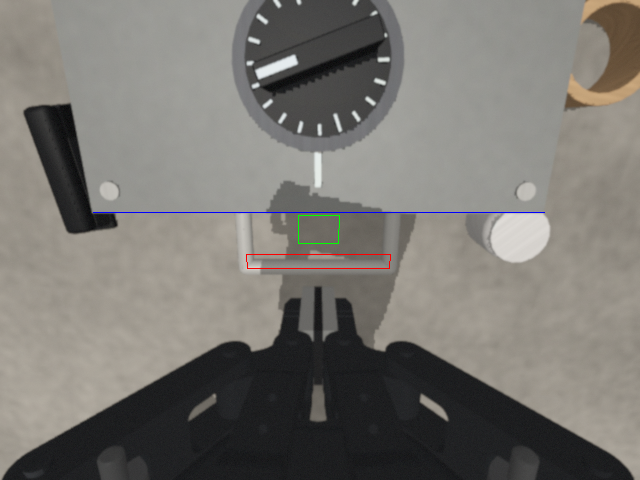

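The predicted bar, at rows 254–268, lies within about 1 mm of the visible bar, and the gap centre is clear. Lowering.

{"op": "move_arm", "data": {"steps": "0 0 -0.7 0 1;0 0 -0.8 0 1;0 0 -0.7 0 1;0 0 -0.3 0 1;0 0 0 0 1"}}

```text
t: 28.8
tool_pos: [0.5156, -0.0046, 0.1407]
orientation: [0.474, 0.525, -0.475, 0.524]
force: [0.6, -0.1, 0.6]
finger_gap: -0.0001
```

```bash
python3 st.py
```

```text
t 28.8 pos [ 0.5156 -0.0046  0.1407] jaw -84.26 dial~ -0.16 F [ 0.63 -0.08  0.62] T [ 0.025  0.043 -0.081] gap -0.0001 q6 1.334 e6 0.006
```

{"op": "move_arm", "data": {"steps": "0 0 -0.3 0 1;0 0 -0.3 0 1;0 0 -0.35 0 1;0 0 0 0 1"}}

```text
t: 29.3
tool_pos: [0.5151, -0.0045, 0.1018]
orientation: [0.474, 0.525, -0.475, 0.524]
force: [0.5, -0.2, -0.3]
finger_gap: 0.0004
```

```bash
python3 st.py
```

```text
t 29.3 pos [ 0.5151 -0.0045  0.1018] jaw -84.25 dial~ -0.15 F [ 0.52 -0.24 -0.28] T [ 0.022 -0.038 -0.054] gap 0.0004 q6 1.334 e6 0.0
```

{"op": "move_arm", "data": {"steps": "-0.1 -0.01 0 0 1;-0.05 -0.005 0 0 1;0 0 0 0 1"}}

```text
t: 29.68
tool_pos: [0.5096, -0.0052, 0.1033]
orientation: [0.474, 0.524, -0.474, 0.525]
force: [0.9, 0.6, 0.3]
finger_gap: 0.0002
```

{"op": "move_arm", "data": {"steps": "-0.025 -0.002 0 0 1;0 0 0 0 1"}}

```text
t: 29.92
tool_pos: [0.5086, -0.0053, 0.103]
orientation: [0.474, 0.524, -0.474, 0.525]
force: [0.1, 0.1, -0.3]
finger_gap: 0.0002
```

{"op": "move_arm", "data": {"steps": "-0.025 -0.003 0 0 1;0 0 0 0 1"}}

```text
t: 30.18
tool_pos: [0.5075, -0.0054, 0.1029]
orientation: [0.474, 0.524, -0.474, 0.524]
force: [0.1, 0.1, -0.2]
finger_gap: -0.0004
```

{"op": "move_arm", "data": {"steps": "-0.02 -0.002 0 0 1;0 0 0 0 1"}}

```text
t: 30.42
tool_pos: [0.5068, -0.0055, 0.1029]
orientation: [0.474, 0.524, -0.474, 0.524]
force: [-0.4, -0.1, -0.2]
finger_gap: -0.0
```

{"op": "move_arm", "data": {"steps": "-0.02 -0.002 0 0 1;0 0 0 0 1"}}

```text
t: 30.68
tool_pos: [0.506, -0.0055, 0.1029]
orientation: [0.474, 0.524, -0.474, 0.524]
force: [0.3, 0.4, 0.4]
finger_gap: 0.0
```

{"op": "move_arm", "data": {"steps": "-0.015 -0.002 0 0 1;0 0 0 0 1"}}

```text
t: 30.92
tool_pos: [0.5054, -0.0056, 0.1029]
orientation: [0.474, 0.524, -0.474, 0.524]
force: [0.6, -1.4, 0.9]
finger_gap: -0.0001
```

{"op": "move_arm", "data": {"steps": "-0.015 -0.001 0 0 1;0 0 0 0 1"}}

```text
t: 31.18
tool_pos: [0.5048, -0.0057, 0.1029]
orientation: [0.474, 0.524, -0.474, 0.524]
force: [-0.2, 0.1, -0.5]
finger_gap: 0.0004
```

{"op": "move_arm", "data": {"steps": "-0.015 -0.002 0 0 1;0 0 0 0 1"}}

```text
t: 31.42
tool_pos: [0.5042, -0.0057, 0.1029]
orientation: [0.474, 0.524, -0.474, 0.524]
force: [0.0, 0.3, -0.5]
finger_gap: -0.0002
```

{"op": "move_arm", "data": {"steps": "-0.015 -0.001 0 0 1;0 0 0 0 1"}}

```text
t: 31.68
tool_pos: [0.5036, -0.0058, 0.1029]
orientation: [0.474, 0.524, -0.474, 0.524]
force: [-0.4, 0.5, -0.2]
finger_gap: -0.0
```

{"op": "move_arm", "data": {"steps": "-0.02 -0.002 0 0 1;0 0 0 0 1"}}

```text
t: 31.92
tool_pos: [0.5027, -0.0059, 0.1029]
orientation: [0.474, 0.524, -0.474, 0.524]
force: [0.7, -0.3, 0.1]
finger_gap: -0.0
```

{"op": "move_arm", "data": {"steps": "-0.02 -0.002 0 0 1;0 0 0 0 1"}}

```text
t: 32.17
tool_pos: [0.5023, -0.0059, 0.103]
orientation: [0.474, 0.524, -0.474, 0.525]
force: [3.1, 0.5, -0.7]
finger_gap: -0.0004
```

```bash
python3 st.py; python3 - <<'E'
from h import *
im=capture("wrist")[:,:,::-1];cv2.imwrite("pics/w9.png",im)
E
```

```text
t 32.175 pos [ 0.5023 -0.0059  0.103 ] jaw -84.25 dial~ -0.15 F [ 3.14  0.51 -0.75] T [ 0.043 -0.405  0.005] gap -0.0004 q6 1.327 e6 -0.008
```

View pics/w9.png

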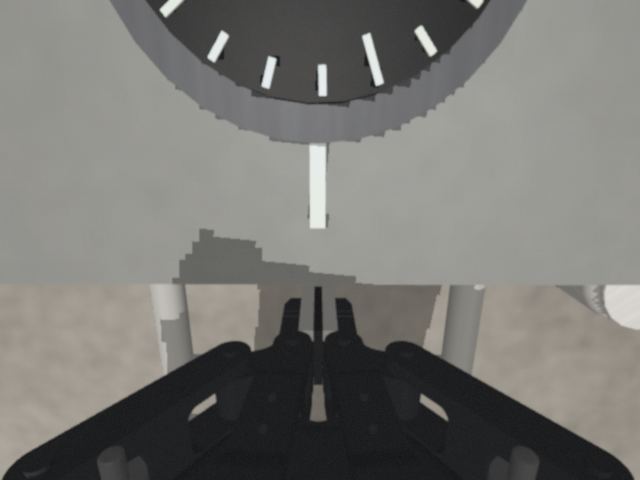

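Contact: 3.1 N, with the fingers inside the handle. Pulling on gently.

{"op": "move_arm", "data": {"steps": "-0.01 -0.001 0 0 1;0 0 0 0 1"}}

```text
t: 32.48
tool_pos: [0.5017, -0.006, 0.103]
orientation: [0.474, 0.524, -0.474, 0.525]
force: [2.2, 0.7, -1.3]
finger_gap: 0.0004
```

{"op": "move_arm", "data": {"steps": "-0.01 -0.001 0 0 1;0 0 0 0 1"}}

```text
t: 32.72
tool_pos: [0.5012, -0.006, 0.103]
orientation: [0.474, 0.524, -0.474, 0.524]
force: [1.5, 0.4, 0.4]
finger_gap: 0.0004
```

{"op": "move_arm", "data": {"steps": "-0.02 -0.002 0 0 1;-0.02 -0.002 0 0 1;0 0 0 0 1"}}

```text
t: 33.1
tool_pos: [0.4995, -0.0062, 0.1029]
orientation: [0.474, 0.524, -0.474, 0.524]
force: [1.7, 0.9, -0.1]
finger_gap: -0.0001
```

{"op": "move_arm", "data": {"steps": "-0.025 -0.003 0 0 1;-0.025 -0.003 0 0 1;0 0 0 0 1"}}

```text
t: 33.48
tool_pos: [0.4974, -0.0064, 0.1029]
orientation: [0.474, 0.524, -0.474, 0.524]
force: [1.9, -0.0, -0.4]
finger_gap: -0.0
```

It slides at about 2 N, so the lock is open. Drawing out steadily.

{"op": "move_arm", "data": {"steps": "-0.05 -0.005 0 0 1;-0.1 -0.01 0 0 1;-0.1 -0.01 0 0 1;-0.1 -0.01 0 0 1;-0.1 -0.01 0 0 1;-0.1 -0.01 0 0 1;-0.1 -0.01 0 0 1;-0.05 -0.005 0 0 1;0 0 0 0 1"}}

```text
t: 34.6
tool_pos: [0.4692, -0.0093, 0.1029]
orientation: [0.474, 0.525, -0.474, 0.524]
force: [-0.8, -0.2, 0.1]
finger_gap: 0.0001
```

```bash
python3 st.py
```

```text
t 34.6 pos [ 0.4692 -0.0093  0.1029] jaw -84.25 dial~ -0.15 F [-0.75 -0.22  0.08] T [0.025 0.035 0.012] gap 0.0001 q6 1.31 e6 -0.009
```

{"op": "move_arm", "data": {"steps": "-0.05 -0.005 0 0 1;-0.1 -0.01 0 0 1;-0.1 -0.01 0 0 1;-0.1 -0.01 0 0 1;-0.1 -0.01 0 0 1;-0.1 -0.01 0 0 1;-0.1 -0.01 0 0 1;-0.08 -0.008 0 0 1;-0.05 -0.005 0 0 1;-0.03 -0.003 0 0 1;-0.02 -0.002 0 0 1;0 0 0 0 1;0 0 0 0 1"}}

```text
t: 36.22
tool_pos: [0.4363, -0.0125, 0.1029]
orientation: [0.474, 0.525, -0.474, 0.524]
force: [1.5, 0.9, -1.0]
finger_gap: 0.0001
```

```bash
python3 st.py; python3 - <<'E'
from h import *
im=capture("wrist")[:,:,::-1];cv2.imwrite("pics/w10.png",im)
im=capture("side")[:,:,::-1];cv2.imwrite("pics/s10.png",im)
E
```

```text
t 36.225 pos [ 0.4363 -0.0125  0.1029] jaw -84.25 dial~ -0.15 F [ 1.51  0.93 -0.99] T [ 0.128 -0.184 -0.036] gap 0.0001 q6 1.29 e6 -0.009
```

View pics/w10.png

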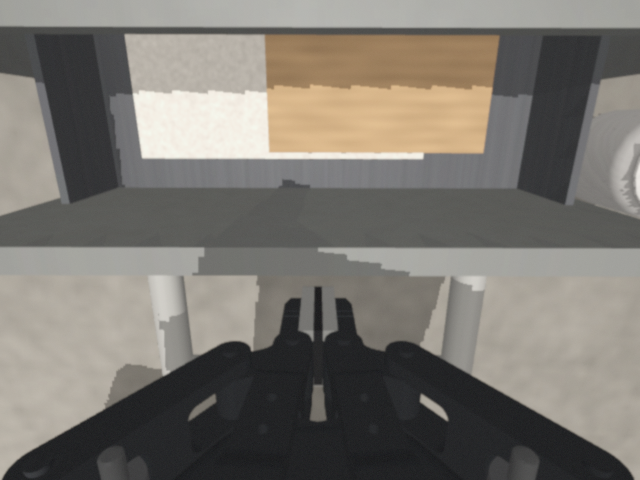

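The drawer stands open with envelopes inside. Backing off the bar, then lifting.

{"op": "move_arm", "data": {"steps": "0.1 0.01 0 0 1;0.1 0.01 0 0 1;0.05 0.005 0 0 1;0 0 0 0 1;0 0 0.4 0 1;0 0 0.6 0 1;0 0 0.8 0 1;0 0 0.8 0 1;0 0 0.8 0 1;0 0 0 0 1;0 0 0 0 1"}}

```text
t: 37.7
tool_pos: [0.446, -0.0115, 0.2383]
orientation: [0.474, 0.525, -0.474, 0.524]
force: [0.1, -0.2, -0.6]
finger_gap: 0.0
```

```bash
python3 st.py; python3 - <<'E'
from h import *
s=observe();im=capture("wrist")[:,:,::-1];c=cam("wrist",s)
v=im.copy()
a=np.radians(5.8);d=np.array([.6248,.0065]);Rm=np.array([[np.cos(a),-np.sin(a)],[np.sin(a),np.cos(a)]])
for o,col in((.05,(0,0,255)),(.066,(0,255,0))):
  cv2.polylines(v,[proj(c,[np.r_[d+Rm@np.array(p),.125] for p in [(-.141-o,.055),(-.129-o,.055),(-.129-o,-.055),(-.141-o,-.055)]]).round().astype(int)],True,col,1)
cv2.imwrite("pics/w11.png",v)
cv2.imwrite("pics/sc11.png",capture("scene")[:,:,::-1])
for n in("tin","tape_roll","stapler"):
    r=regions_of(n,"scene");print(n,[(round(q["conf"],2),unproj(cam("scene"),[q["location"]],.03)[0].round(3)) for q in r[:2]])
E
```

```text
t 37.7 pos [ 0.446  -0.0115  0.2383] jaw -84.25 dial~ -0.15 F [ 0.11 -0.22 -0.61] T [ 0.016 -0.004 -0.029] gap 0.0 q6 1.297 e6 -0.0
tin [(0.92, array([ 0.513, -0.196,  0.03 ]))]
tape_roll [(0.65, array([0.593, 0.012, 0.03 ])), (0.57, array([ 0.665, -0.26 ,  0.03 ]))]
stapler [(0.93, array([0.524, 0.241, 0.03 ]))]
```

View pics/w11.png

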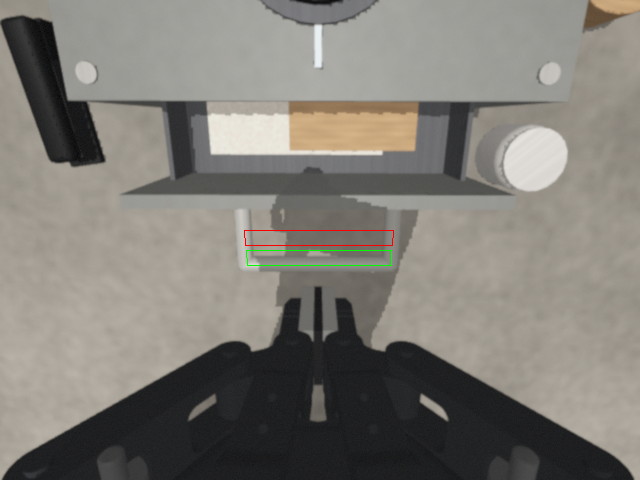

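View pics/sc11.png

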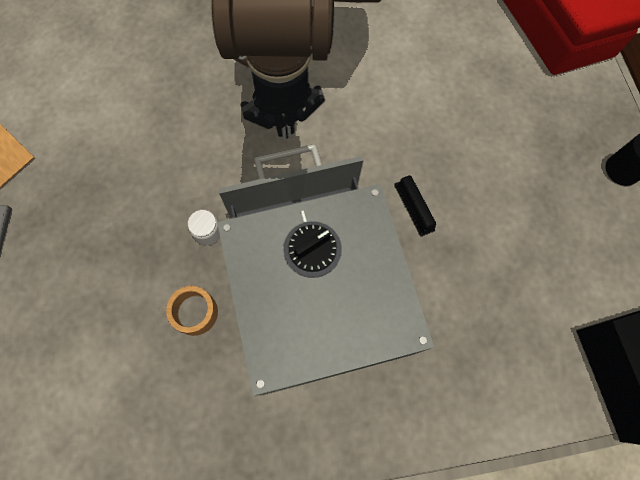

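The drawer is about 66 mm out, the dial is still at its catch, and the tin, tape roll and stapler are at the same pixels as at the start. The arm is clear.

```bash
python3 -c "
from station import *
print(sign_off())"
```

```text
the job is handed in; nothing more can be done
None
```

The safe is open and the job is handed in at about 38 s of the 72 s allowed; the hand-in gave no verdict.

- **Dial to 25:** I gripped the bar and turned it left to about 89.6° (1.56 rad). I held it there about half a second without going past.
- **Back to the catch:** I turned right in small steps. The torque dipped near -63° to -65°, then met a rising spring beyond about -71°. I stopped at about -74.4°, where the spring read roughly 0.17 Nm. That is under the 0.2 Nm sure sign, because joint 6 was near its range limit. I eased back and let go, and the dial stayed at about -70° (number 80 to 81).
- **Drawer:** I hooked it by its handle with closed fingers rather than gripping it. It slid at about 2 N, peaking at 3.1 N, which confirmed the lock was open. I drew it out about 66 mm, backed off the bar and rose clear.

**Last checks:**
- The handle overlay fits 66 mm or slightly more, and the dial is still at its catch.
- The force reading is near zero with the arm in free air.
- The tin, tape roll and stapler are at the same pixels as at the start. The detections differed by up to about 8 mm, which I take as noise; one top "tape roll" detection was plainly false, lying on the dial.

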